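# Pin down the leaf of a punch jig and strike its sprung punch

## Robot

A 7-joint arm with a two-finger parallel gripper is mounted at the origin on a cart in front of the work surface, level with it; the furniture and walls round the work are solid. World frame = base frame: x ahead of the robot, y to its left, z up, the work surface at z = 0. Lengths are in mm, angles in rad, forces in N, time in s.
With the tool pointing down it reaches from about 400 to 875 mm from the base axis. Payload 6.5 kg.
Tool frame: the origin (TCP) lies on the centre line of the jaws, within the pads' length; the fingertips stand 8 mm ahead of it and the grasp point (between the pads) lies 11 mm behind it (manip.tips_ahead is the distance from the TCP to the fingertips, in mm); x points along the fingers, y is the direction in which the jaws open and shut, and the axes are right-handed (so a half turn about x gives the same grasp; the last joint's range is limited). The gripper opens to 85 mm and grips with 20 to 120 N. Pads are 22 mm wide; open, the fingers measure 114 mm over their backs; the gripper's body (76 mm by 85 mm) begins 54 mm behind the grasp point. The pads swing forward as they close: fully open they stand 13 mm farther back than shut.
Start: joints at [1.056, 0.536, -0.004, 1.538, 0.003, 1.067, -0.071], TCP at [282.02, -585.623, 239.29] pointing down, gripper open.
Joint ranges: [-2.7, 2.7], [-0.37, 2.16], [-1.27, 1.26], [0.24, 2.4], [-1.31, 4.45], [0.19, 1.91], [-2.76, 2.76]. Speed limits (rad/s): [2.39, 2.39, 3.14, 3.14, 3.14, 3.14, 3.14].

## Interface

Orientations are given as a 3x3 rotation matrix whose columns are the frame's x, y, z axes.
In Python, from plant import manip gives the robot as it stands. The module is installed in compiled form; this text tells all that it offers.
- The arm moves only by the tool drive_tool, never from a script. Its arguments are lists of equal length, an entry for each row: "dp": the shift along the world's x, y, z in units of 30 mm (1.0 is 30 mm), a list of three; "roll": the turn about the world's z in units of 8 degrees (1.0 is 8 degrees); "grip": the closure in counts, from 0 (fully open) to 255 (shut). A call has exactly 10 rows; each row is the pose to reach, as a shift and turn from the pose measured when the call began; what a row does not reach only later rows make up. A row lasts 1/10 s, in which the tool goes at most 50 mm and 8.59 degrees, less where a joint would pass 70% of its speed; a pose out of reach is approached as far as the arm can. A call with a gripper value outside its range is refused whole. The fingers move at their own pace and stop on an object; "squeeze" is the grip in N (left out, the last holds). Time passes only in rows, so rows that repeat a pose let the fingers close, or fill a call up. It gives the time, the measured TCP pose, the force and the opening at its end, in the units of the state.
- manip.state(): the state, without advancing time (a new reading comes with each control period).
- manip.read_camera(name): name is "scene" or "top" or "wrist"; returns the picture (384x512x3 uint8, blue, green, red); there is no depth.
- manip.camera_info(name): a dict with "fx", "fy", "cx", "cy" (pixels), "world_from_camera" (4x4, takes a point from camera to world coordinates). Camera axes: x right, y up, looking along -z (the intrinsics and any distortion apply to the point x, -y, -z); pixel columns grow to the right and rows downward; lengths in mm; the calibration is good to about 2 mm. A picture is of the moment at which its call begins: read the wrist's pose just before it. camera_info takes no time and is no camera call; for the wrist camera it gives the pose at the moment of the call.
- manip.close_job(): hands the job in, once; it reports no verdict.
Trained networks look in the newest picture that a camera, given by its name, has taken for a name from the list of things; names that differ only in an ending like _2 or _b are one class to them, and where a whole thing is asked for, a point or a joint stands for the part that bears it (a point fixed in the world has none). Each returns a list of dicts, best first, with "conf" (0 to 1); they miss things now and then, are a little off and sometimes report something else, mostly with a low value. They report only what shows in the picture. A call takes as long as a camera call. They do not tell look-alikes from the thing itself.
- manip.trace(camera, query): "mask" (384x512 bool, what is visible of it) and "extent" ([left, top, right, bottom] in pixels, round what is visible of it).
The state is a dict: "time_s": time; "qpos": joint angles; "qvel": joint speeds; "effort": joint torques, N m; "tcp_pos": TCP position; "orientation": TCP orientation; "wrist_force": force on the tool from outside, world axes, zero at the start; "ft_torque": the same for the moment, N m; "width": finger opening in mm.
Only numpy, scipy, OpenCV 4.12 (cv2) and the standard library are available. Lean on these libraries where they do the work, as an engineer would, in place of code of your own. Each camera call takes 0.05 s, during which the arm holds its last target. There are 200 camera calls.

## Task

Mark the plywood plate in the punch jig: first slide the plate fully home against the end stop, then swing the hinged leaf down flat over its staple, then push the locking pin all the way home through the staple's loop. Once the jig is locked, take the wooden mallet by its handle and strike the head of the sprung punch with one brisk blow that drives its point firmly onto the plate (do not press it down slowly, and touch the punch only with the mallet). Finally stand the mallet back on the bench on the face it stood on, well clear of the jig, leaving the jig locked with the plate in it and the things around undisturbed.

Things in the scene. Friction and masses are not known exactly. Their poses are not given: they have to be found in the camera images.
- jig: Punch jig fixed to the bench, aluminium base. Origin on the bench (z = 0) straight below the punch of the closed leaf; x points level to the hinge, y level away from the end stop, to the side where the plate is fed in; z up. In this frame (mm): base plate x -95..88, y -60..75, top z 15; hinge lugs x 50..74, y +-29..41, top z 46; guide block of the locking pin x -76..-32, y 25..46, top z 61.
- end_stop (a point): Middle of the face, at base height, of the end stop that the plate is slid against; jig frame (0, -35, 15) mm. From it two steel guide rails run towards jig +y to y = 40, at x = +-26.5 to +-38.5; rails and stop are 9 mm high (top z 24). The plate lies on the base between them with 1.5 mm play each side and is slid along jig -y.
- staple (a point): Centre of the loop of the staple, a standing steel bow of 7 mm bar on the jig (jig frame -54, 0, 47 mm): legs at x -63 and -45, top at z 61.5. The locking pin passes through it along jig -y.
- leaf (a joint): Angle of the hinged leaf, a dark steel flap: 0 = closed, lying level with its top 40 mm above the bench; grows as it opens upwards and over, to 2.0 rad at most (1.57 = upright, more = leaning back over the hinge). It starts open, leaning back. The hinge is stiff (about 0.45 N m): the leaf stays where it is left; swinging it takes about 3 N at the tab.
- leaf_hinge (a point): On the hinge axis of the leaf, in the middle of its width (jig frame 62, 0, 35 mm). The axis runs along jig y. The leaf is 10 mm thick, centred on a plane through the axis, and reaches 174 mm from it; 52 mm wide near the hinge, 36 mm wide at the nose and tab. A slot in the nose goes over the staple.
- leaf_tab (a point): On the outer face (upper face once closed) of the grooved tab at the leaf's free end, 160 mm from the hinge axis, 14 mm from the leaf's end, mid-width. The place to push the leaf over and down. Closed it is at jig frame (-98, 0, 40) mm, beyond the staple. The point's z axis is the leaf's outward normal (up once closed), its x axis points along the leaf to the hinge.
- lock_pin (a joint): Travel of the locking pin (m): 0 = pulled out, 0.040 = fully home through the staple's loop. Steel pin of 9 mm captive in the guide block, level, 47 mm above the bench, slides along jig -y against about 1.5 N of friction and stays where it is left. It bars the leaf: if it is in, the leaf can neither close nor open.
- pin_knob (a point): Centre of the outer end face of the locking pin's black knob (27 mm diameter, 16 mm long, axis 47 mm above the bench); push it along jig -y. Jig frame (-54, 104 - travel, 47) mm.
- punch (a joint): Travel of the sprung punch down into the leaf's bush (m): 0 = up, held by its spring, at most 0.027. Its point meets a plate lying home in the jig at about 0.024. The spring takes 1.5 N at the start and about 4 N at 0.024, and it returns the punch.
- punch_head (a point): Centre of the top of the punch's mushroom-shaped steel head (32 mm diameter, 12 mm high). The punch stands on the leaf's outer face 62 mm from the hinge axis; with the leaf closed its head is straight above the jig's origin, its top 102 mm above the bench. The point's z axis points out of the head along the punch.
- plate: The workpiece: laser-cut plywood plate 50 x 70 x 12 mm, about 40 g, with four corner holes. It lies on the jig's base plate, only part way in between the rails. Origin at the centre of its underside; its y is its long axis, about parallel to jig y. When it is fully home its origin is at jig frame (0, 0, 15) mm.
- mallet: Wooden joiner's mallet, about 0.3 kg, standing on the bench on one striking face with its handle level. Head 54 (x) x 56 (y) x 88 (z) mm; origin at the centre of the lower striking face, z up through the head, x along the handle. Handle 22 mm wide (y), 30 mm tall (z), from the head's side at x 27 to its end at x 147 mm, centre line 46 mm above the lower face.
- mallet_grip (a point): On the centre line of the mallet's handle, 62 mm from the middle of the head, 46 mm above the lower striking face: a good place to hold it (farther out, a blow twists it in the grip more easily).
- mallet_face (a point): Centre of the mallet's lower striking face (the mallet's origin): the face to strike with.
- lens_cleaner: Bystander: blue-grey pump bottle, 47 mm diameter, 136 mm tall, standing close to the jig. Origin at the centre of its foot.
- masking_tape: Bystander: roll of tape lying flat, 91 mm diameter, 24 mm high. Origin at the centre of its underside.
- power_bank: Bystander: black flat slab 50 x 100 x 16 mm (long axis y). Origin at the centre of its underside.
- parts_carton: Bystander: small cardboard carton 60 x 86 x 45 mm (long axis y). Origin at the centre of its underside.
- black_tape: Bystander: black roll of tape lying flat beside the mallet's handle, 67 mm diameter, 19 mm high. Origin at the centre of its underside.
- loupe: Bystander: black loupe, 40 mm diameter, 34 mm high, standing on its skirt. Origin at the centre of its foot.
Mind the look-alikes: they are no part of the job. Of the things that look like the mallet, the larger one is meant. Leave any red look-alike of the plate alone.

How it is judged (in metres and radians):
On the way, in this order (a step that is already met when the one before it is completed fails the run):
1. the plate is slid fully home against the end stop (y of plate in the frame of jig below 0.003 m and x of plate in the frame of jig between -0.005 and 0.005 m and z of plate in the frame of jig below 0.018 m and angle between the y axis of plate and the y axis of jig, either way round below 0.06 rad), for 0.1 s.
2. the leaf is swung down over the staple until it lies flat (all of step 1 and value of joint leaf below 0.03 rad), for 0.1 s.
3. the locking pin is pushed fully home through the staple's loop, over the closed leaf (value of joint leaf below 0.03 rad and value of joint lock_pin above 0.036 m), for 0.1 s.
4. the mallet's face drives the punch down briskly (0.1 m/s or more), with the leaf shut and locked and the plate home (all of step 1 and all of step 3 and distance between mallet_face and punch_head below 0.05 m and value of joint punch above 0.004 m and velocity of joint punch above 0.1 m/s and contact force between punch and plate below 1 N).
5. that blow brings the punch's point onto the plate with more than 2 N (all of step 1 and all of step 3 and distance between mallet_face and punch_head below 0.05 m and contact force between punch and plate above 2 N).
At the end, for the whole second after the job is handed in: Plate home against the stop (within 3 mm, square in its channel), leaf closed (under 0.03 rad), locking pin in (36 of 40 mm or more), punch up again; mallet still, standing on its face on the bench (tilt under 0.1 rad), its head over 150 mm from the punch axis (all of step 1 and all of step 3 and value of joint punch below 0.002 m and angle between mallet's own z axis and vertical below 0.1 rad and height (world z) of mallet between -0.006 and 0.006 m and horizontal distance between mallet and jig above 0.15 m and linear speed of each of mallet, plate below 0.02 m/s); the robot touches nothing.
It fails at once if the punch is driven down (more than 6 mm) before the leaf is shut and locked (value of joint punch above 0.006 m and (value of joint lock_pin below 0.034 m or value of joint leaf above 0.05 rad)).
It fails at once if the gripper or arm presses the punch (contact force between any of the fingers, the arm and punch above 2 N).
It fails at once if a bystander (bottle, either tape roll, power bank, carton or loupe) is shifted more than 30 mm or tipped (distance of any of lens_cleaner, masking_tape, power_bank, parts_carton, loupe, black_tape from where it was at the start of the episode above 0.03 m or angle between lens_cleaner's own z axis and vertical above 0.5 rad).
It also fails if it takes over 64 s, if anything falls off the work surface, if the arm or the gripper's body presses on something with over 40 N, if the wrist force passes 120 N, or if a joint passes its speed limit or range.

## Working session

There is one attempt and no reset: what is moved stays moved. The work goes in short steps, Python scripts to look and compute and a tool call to move; the robot and the scene stay as the last step left them, time stands still between calls to the robot, and variables do not carry over. Pictures are saved under pics/ and viewed, about 8 in all and at most 12, crops included, and the job is handed in when it is done.

Besides the shell and the picture viewer there is one more tool, called after "Emit:" by a JSON object that holds its "op" and its "data", one argument or row to a line. drive_tool: Moves the arm, as the interface text tells. Its arguments: {"type":"object","properties":{"dp":{"type":"array","items":{"type":"array","items":{"type":"number"}}},"roll":{"type":"array","items":{"type":"number"}},"grip":{"type":"array","items":{"type":"number"}},"squeeze":{"type":"number"}},"required":["dp","roll","grip"]}

```bash
mkdir -p pics; cat > h.py <<'E'
from plant import manip
import numpy as np, cv2
def proj(cam,P):
    i=manip.camera_info(cam);T=np.linalg.inv(np.array(i["world_from_camera"]))
    P=np.atleast_2d(P);c=P@T[:3,:3].T+T[:3,3]
    return np.c_[i["fx"]*c[:,0]/-c[:,2]+i["cx"], i["fy"]*-c[:,1]/-c[:,2]+i["cy"]]
def back(cam,uv,z,info=None):
    i=info or manip.camera_info(cam);T=np.array(i["world_from_camera"])
    uv=np.atleast_2d(uv).astype(float)
    d=np.c_[(uv[:,0]-i["cx"])/i["fx"],-(uv[:,1]-i["cy"])/i["fy"],-np.ones(len(uv))]@T[:3,:3].T
    return T[:3,3]+d*((z-T[2,3])/d[:,2])[:,None]
E
python3 - <<'E'
from h import *
s=manip.state();print(s)
for c in ("scene","top"):
    im=manip.read_camera(c);cv2.imwrite(f"pics/{c}0.png",im)
    i=manip.camera_info(c);print(c,{k:np.round(v,3).tolist() for k,v in i.items()})
    for q in ("jig","plate","mallet","leaf","punch","pin_knob","lens_cleaner","masking_tape","power_bank","parts_carton","black_tape","loupe"):
        r=manip.trace(c,q)
        for d in r[:3]:
            m=np.argwhere(d["mask"]);print(c,q,round(d["conf"],2),np.round(d["extent"]).tolist(),m.mean(0)[::-1].round(1) if len(m) else 0)
E
```

```text
{'time_s': 0.0, 'qpos': array([ 1.05579153,  0.53718573, -0.00443291,  1.53887651,  0.00258692,
        1.06727204, -0.0712528 ]), 'qvel': array([ 1.34117368e-04,  1.30940281e-03, -1.60484819e-04,  7.36641416e-05,
       -3.87738007e-04,  1.46304793e-04, -1.43860225e-03]), 'effort': array([-3.68977353e-04, -5.83410645e+01,  1.04860716e+00, -2.59106737e+01,
        1.23608537e-02,  9.40255966e-03, -1.29701877e-05]), 'tcp_pos': array([ 281.74596812, -585.08174355,  238.39911818]), 'orientation': array([[-8.58526600e-04,  4.33895392e-01, -9.00962847e-01],
       [ 1.50872963e-03, -9.00961592e-01, -4.33896225e-01],
       [-9.99998493e-01, -1.73182079e-03,  1.18868659e-04]]), 'wrist_force': array([ 0.73016665,  0.70040309, -0.21922851]), 'ft_torque': array([-0.00979855, -0.01311191, -0.00866496]), 'width': 85.40459474845572}
scene {'fx': 379.458, 'fy': 379.458, 'cx': 249.409, 'cy': 188.661, 'world_from_camera': [[-0.759, 0.301, -0.578, -40.114], [-0.651, -0.369, 0.663, 825.022], [-0.013, 0.879, 0.476, 576.056], [0.0, 0.0, 0.0, 1.0]]}
scene jig 0.56 [227.0, 167.0, 287.0, 244.0] [255.2 213
[... 1919 characters left out ...]
.5]
top pin_knob 0.24 [230.0, 210.0, 241.0, 222.0] [237.6 217.4]
top lens_cleaner 0.59 [232.0, 152.0, 247.0, 173.0] [240.2 161. ]
top masking_tape 0.82 [231.0, 126.0, 257.0, 154.0] [243.8 137.7]
top masking_tape 0.32 [317.0, 117.0, 371.0, 156.0] [338.3 138.3]
top power_bank 0.8 [170.0, 212.0, 200.0, 235.0] [185.2 219.1]
top parts_carton 0.73 [262.0, 102.0, 288.0, 132.0] [274.3 115.9]
top parts_carton 0.38 [344.0, 109.0, 361.0, 133.0] [352.4 120. ]
top parts_carton 0.36 [259.0, 190.0, 288.0, 210.0] [274.7 198.2]
top black_tape 0.69 [345.0, 112.0, 363.0, 131.0] [353.4 120.6]
top black_tape 0.61 [316.0, 119.0, 374.0, 156.0] [338.7 138.6]
top loupe 0.52 [232.0, 159.0, 303.0, 227.0] [262.9 190.5]
```

```bash
python3 - <<'E'
import cv2
t=cv2.imread("pics/top0.png")[90:300,150:390]
cv2.imwrite("pics/t1.png",cv2.resize(t,None,fx=3.3,fy=2.85 and 2.85*3.3/3.3,interpolation=cv2.INTER_CUBIC) if 0 else cv2.resize(t,(686,600),interpolation=cv2.INTER_CUBIC))
s=cv2.imread("pics/scene0.png")[140:360,160:330]
cv2.imwrite("pics/s1.png",cv2.resize(s,(463,600),interpolation=cv2.INTER_CUBIC))
E
```

```text
(no output)
```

View pics/t1.png

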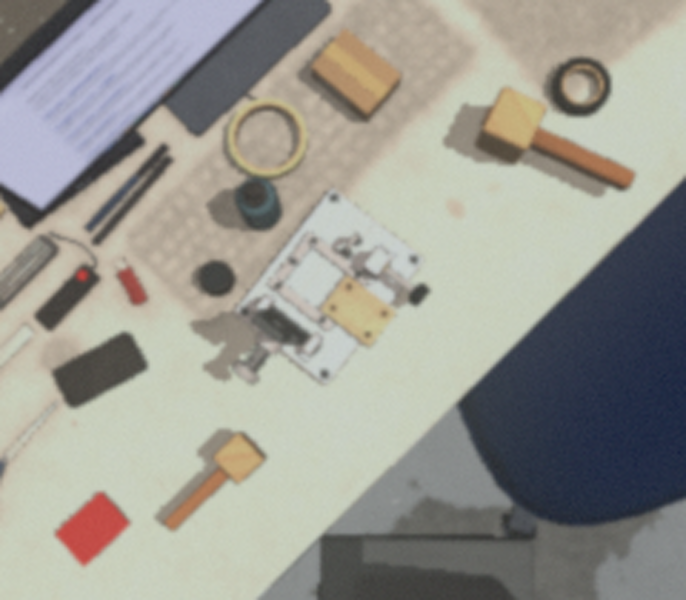

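View pics/s1.png

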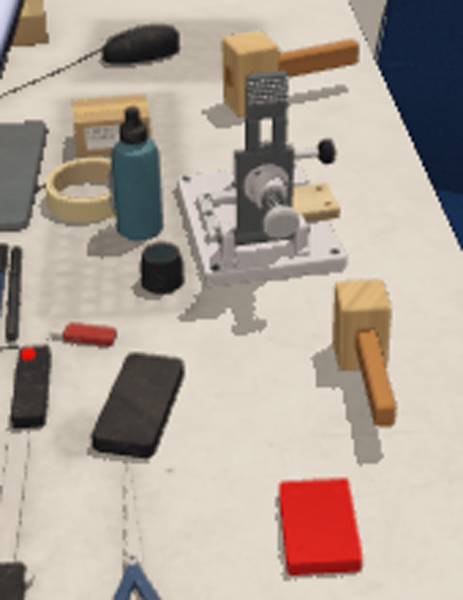

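Top crop: the jig is centred around (330,285), with its leaf open to the lower left and its knob at (418,293); the plate is at (360,310).

Mallet candidates (full-image pixels):
- Right, about (330,133): larger head, with the black tape beside its handle.
- Lower left, about (233,250): smaller.

I choose the right-hand one. The red look-alike plate at (182,275) stays alone, as does the smaller mallet.

```bash
python3 - <<'E'
from h import *
from scipy.optimize import least_squares
f=lambda a:np.array(a)/2.858+[150,90]
cr=f([(335,190),(425,260),(325,382),(240,310)])
W=back("top",cr,15);print(W.round(0))
obj=np.array([(-95,-60,15),(-95,75,15),(88,75,15),(88,-60,15)])
def tf(p,o):
    c,s=np.cos(p[2]),np.sin(p[2]);return np.c_[p[0]+c*o[:,0]-s*o[:,1],p[1]+s*o[:,0]+c*o[:,1]]
y0=np.arctan2(*(W[2]-W[1])[[1,0]])
r=least_squares(lambda p:(tf(p,obj)-W[:,:2]).ravel(),[*W[:,:2].mean(0),y0]);print("jig",r.x.round(3),r.fun.round(1))
print("plate top",back("top",f([(358,311)]),27).round(0))
print("knob",back("top",f([(418,293)]),47).round(0))
for q,z in (("mallet head big",88),):
    print(q,back("top",f([(517,110),(633,180),(535,137)]),88)[0].round(0),back("top",f([(633,180),(537,137)]),61).round(0))
print("small head",back("top",f([(240,457),(217,445),(262,457),(238,433)]),75).round(0))
print("big head corners",back("top",f([(513,88),(546,103),(523,152)]),88).round(0))
print("bottle,loupe,blacktape,bank",back("top",f([(257,205),(215,278),(580,87),(100,370)]),10).round(0))
i=manip.camera_info("wrist");print({k:np.round(v,3).tolist() for k,v in i.items()})
print(back("wrist",[(256,192)],0))
E
```

```text
[[634. 153.  15.]
 [555.  50.  15.]
 [416. 162.  15.]
 [496. 259.  15.]]
jig [526.957 164.344   2.474] [ 4.5 -0.6  0.4 -3.9 -4.2 -2.2 -0.6  6.6]
plate top [[495. 126.  27.]]
knob [[514.  60.  47.]]
mallet head big [710. -43.  88.] [[ 639. -173.   61.]
 [ 687.  -69.   61.]]
small head [[334. 251.  75.]
 [346. 276.  75.]
 [334. 228.  75.]
 [359. 254.  75.]]
big head corners [[734. -39.  88.]
 [718. -74.  88.]
 [664. -49.  88.]]
bottle,loupe,blacktape,bank [[ 617.  243.   10.]
 [ 532.  289.   10.]
 [ 758. -127.   10.]
 [ 426.  418.   10.]]
{'fx': 338.878, 'fy': 338.878, 'cx': 255.037, 'cy': 188.709, 'world_from_camera': [[0.434, 0.855, 0.283, 353.991], [-0.901, 0.412, 0.136, -550.514], [0.0, -0.314, 0.949, 374.229], [0.0, 0.0, 0.0, 1.0]]}
[[ 239.1813806  -607.08128624    0.        ]]
```

```bash
python3 - <<'E'
import cv2,numpy as np
a=cv2.imread("pics/top0.png");b=cv2.imread("pics/scene0.png")
cv2.imwrite("pics/both.png",cv2.resize(np.hstack([a,b]),(800,300),interpolation=cv2.INTER_AREA))
E
```

```text
(no output)
```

View pics/both.png

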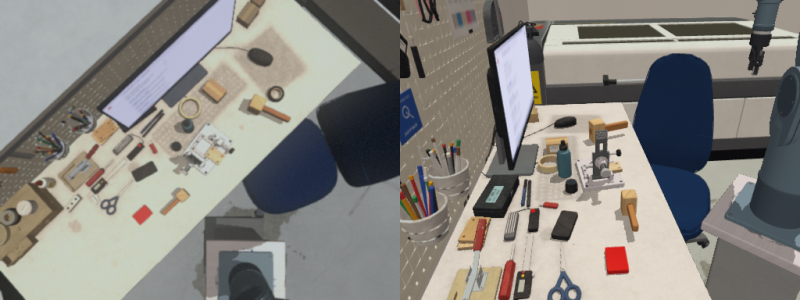

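The navy chair with a tall back stands between the start pose and the jig, so I need its height before travelling.

```bash
python3 - <<'E'
from h import *
for c in("top","scene"):
    im=cv2.imread(f"pics/{c}0.png").astype(int);b,g,r=im[...,0],im[...,1],im[...,2]
    m=((b-r>22)&(b<130)&(g<90)).astype(np.uint8)
    if c=="scene": m[:,:280]=0
    else: m[:, :300]=0
    m=cv2.morphologyEx(m,cv2.MORPH_OPEN,np.ones((3,3)))
    for k in cv2.findContours(m,0,2)[0]:
        if cv2.contourArea(k)>300: print(c,cv2.contourArea(k),cv2.approxPolyDP(k,4,True)[:,0].tolist())
# candidate chair-back edge: top-view pixels at various heights -> scene pixels
for uv in ((411,140),(440,225),(395,170),(500,110),(511,230)):
    print(uv,[(z,back("top",[uv],z)[0,:2].round(0).tolist(),proj("scene",back("top",[uv],z))[0].round(0).tolist()) for z in (0,150,250,350,450)])
E
```

```text
top 6872.0 [[399, 160], [387, 165], [388, 170], [382, 166], [375, 173], [377, 180], [356, 195], [354, 207], [341, 218], [338, 215], [335, 254], [341, 249], [336, 259], [342, 266], [374, 267], [410, 253], [426, 239], [428, 204]]
scene 16477.5 [[347, 69], [321, 85], [299, 164], [366, 307], [384, 298], [385, 284], [396, 270], [395, 242], [375, 221], [396, 199], [400, 122], [392, 82], [374, 70]]
(411, 140) [(0, [696.0, -318.0], [300.0, 153.0]), (150, [661.0, -265.0], [302.0, 121.0]), (250, [638.0, -229.0], [303.0, 95.0]), (350, [615.0, -194.0], [305.0, 67.0]), (450, [591.0, -158.0], [307.0, 33.0])]
(440, 225) [(0, [419.0, -404.0], [378.0, 165.0]), (150, [416.0, -341.0], [378.0, 130.0]), (250, [414.0, -299.0], [377.0, 102.0]), (350, [412.0, -257.0], [377.0, 71.0]), (450, [410.0, -215.0], [376.0, 35.0])]
(395, 170) [(0, [596.0, -264.0], [315.0, 165.0]), (150, [572.0, -217.0], [316.0, 130.0]), (250, [557.0, -186.0], [317.0, 103.0]), (350, [541.0, -154.0], [319.0, 72.0]), (450, [526.0, -123.0], [320.0, 36.0])]
(500, 110) [(0, [798.0, -611.0], [317.0, 128.0]), (150, [752.0, -524.0], [319.0, 101.0]), (250, [721.0, -466.0], [319.0, 79.0]), (350, [690.0, -408.0], [321.0, 55.0]), (450, [659.0, -350.0], [322.0, 26.0])]
(511, 230) [(0, [406.0, -627.0], [406.0, 147.0]), (150, [404.0, -539.0], [404.0, 116.0]), (250, [403.0, -480.0], [403.0, 91.0]), (350, [402.0, -421.0], [402.0, 63.0]), (450, [401.0, -361.0], [401.0, 30.0])]
```

The chair back tops out around z = 300–350 over roughly x 400–690, y −450…−200, so I go up first and then over.

Emit:
{"op": "drive_tool", "data": {
  "dp": [
    [0,0,1.4],
    [0,0,2.9],
    [0,0.2,4.4],
    [0,0.5,5.9],
    [0.2,1.0,7],
    [0.4,2.4,7],
    [0.7,3.8,7],
    [1.0,5.2,7],
    [1.3,6.6,7],
    [1.7,8.0,7]
  ],
  "roll": [0,0,0,0,0,0.5,1,1.5,2,2.5],
  "grip": [255,255,255,255,255,255,255,255,255,255],
  "squeeze": 40
}}

```text
time_s: 2.3
tcp_pos: [332.8, -344.0, 449.5]
orientation: [[0.0, 0.717, -0.697], [-0.001, -0.697, -0.717], [-1.0, 0.001, 0.0]]
wrist_force: [0.9, 0.4, -0.3]
width: -0.1
```

Emit:
{"op": "drive_tool", "data": {
  "dp": [
    [0.4,1.5,0],
    [0.8,3.0,0],
    [1.2,4.5,0],
    [1.7,6.0,0],
    [2.1,7.5,0],
    [2.6,9.0,-0.6],
    [3.1,10.4,-1.5],
    [3.5,11.8,-2.8],
    [3.9,13.0,-4.0],
    [4.2,14.0,-5.2]
  ],
  "roll": [0.1,0.2,0.3,0.4,0.5,0.6,0.74,0.74,0.74,0.74],
  "grip": [255,255,255,255,255,255,255,255,255,255]
}}

```text
time_s: 3.3
tcp_pos: [457.2, 70.5, 301.3]
orientation: [[0.003, 0.786, -0.619], [-0.0, -0.619, -0.786], [-1.0, 0.002, -0.001]]
wrist_force: [1.7, -0.4, -1.0]
width: -0.3
```

```bash
python3 - <<'E'
from h import *
s=manip.state();i=manip.camera_info("wrist");im=manip.read_camera("wrist");cv2.imwrite("pics/w1.png",im)
np.save("w1.npy",np.array([i["world_from_camera"]]))
p=[527,164.3,2.474];c,sn=np.cos(p[2]),np.sin(p[2])
J=lambda o:np.array([[p[0]+c*x-sn*y,p[1]+sn*x+c*y,z] for x,y,z in o])
pts=J([(-95,-60,15),(-95,75,15),(88,75,15),(88,-60,15),(-54,104,47),(-54,0,61.5),(-26.5,40,24),(26.5,40,24),(-26.5,-35,24),(26.5,-35,24),(62,-35,46),(62,35,46)])
uv=proj("wrist",pts);v=cv2.resize(im,(768,576),interpolation=cv2.INTER_CUBIC)
for a in uv: cv2.drawMarker(v,tuple(int(k) for k in (a*1.5).round()),(0,0,255),0,10)
cv2.imwrite("pics/w1v.png",v);print(s["tcp_pos"],s["time_s"])
E
```

```text
[457.21629825  70.4521622  301.34839361] 3.3
```

View pics/w1v.png

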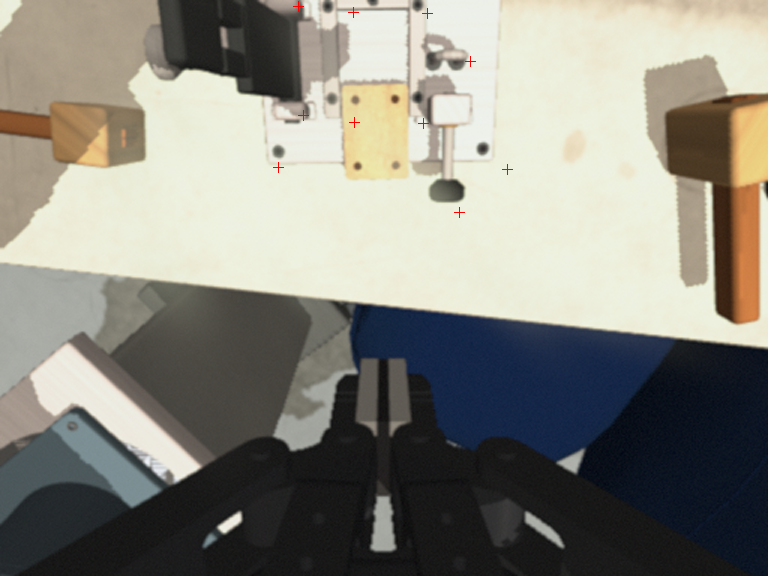

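The wrist view confirms the layout. The plate is at (376,130), the pin knob at (447,190), the leaf is leaning back at (235,45), and the big mallet is at the right (720,140) with its handle toward the camera bottom. My jig model sits about 12 px too far right and down, so I refit it.

```bash
python3 - <<'E'
from h import *
from scipy.optimize import least_squares
obj=np.array([(-95,75,15),(88,75,15),(-26.5,-35,24),(26.5,-35,24),(-54,104,47.)])
uv=np.array([(495,162),(266,162),(411,10),(337,10),(447,195)])/1.5
def J(p,o):
    c,s=np.cos(p[2]),np.sin(p[2]);o=np.asarray(o,float);return np.c_[p[0]+c*o[:,0]-s*o[:,1],p[1]+s*o[:,0]+c*o[:,1],o[:,2]]
r=least_squares(lambda p:(proj("wrist",J(p,obj))-uv).ravel(),[527,164,2.474],loss="soft_l1",x_scale=[10,10,.1])
print(r.x.round(4),(r.fun.reshape(-1,2)).round(1).tolist())
p=r.x;np.save("jig.npy",p)
im=cv2.imread("pics/w1.png");Z=4;x0,y0=90,0
v=cv2.resize(im[0:145,x0:x0+200],None,fx=Z,fy=Z,interpolation=cv2.INTER_CUBIC)
pr=lambda o:((proj("wrist",J(p,o))-[x0,y0])*Z).round().astype(np.int32)
for o in ([(-95,-60,15),(-95,75,15),(88,75,15),(88,-60,15)],[(-26.5,40,24),(-26.5,-35,24),(26.5,-35,24),(26.5,40,24)],[(-76,25,61),(-32,25,61),(-32,46,61),(-76,46,61)],[(50,29,46),(74,29,46),(74,41,46),(50,41,46)]):
    cv2.polylines(v,[pr(o)],True,(0,0,255),1)
for o in [(-54,104,47),(-54,0,61.5)]: cv2.drawMarker(v,tuple(map(int,pr([o])[0])),(0,0,255),0,14)
for th,col in((1.7,(255,0,0)),(1.85,(0,200,0)),(2.0,(255,0,255))):
    d=np.array([-np.cos(th),0,np.sin(th)]);n=np.array([np.sin(th),0,np.cos(th)]);h=np.array([62,0,35])
    cv2.polylines(v,[pr([h+174*d+s*5*n+[0,t*18,0] for s,t in((1,1),(1,-1),(-1,-1),(-1,1))])],True,col,1)
cv2.imwrite("pics/w1z.png",v)
i=manip.camera_info("wrist")
P=back("wrist",np.array([(343,85),(407,83),(409,178),(345,180)])/1.5,27)
c,s=np.cos(p[2]),np.sin(p[2]);q=(P[:,:2]-p[:2])@np.array([[c,-s],[s,c]]);print("plate jig",q.round(1),q.mean(0))
E
```

```text
[520.7158 173.8304   2.4884] [[0.0, 0.4], [0.1, 1.5], [0.0, -2.2], [-0.1, -1.7], [0.0, 7.3]]
plate jig [[ 23.5  16.9]
 [-23.9  15.9]
 [-26.   85.3]
 [ 24.2  86.4]] [-0.52478388 51.14845476]
```

View pics/w1z.png

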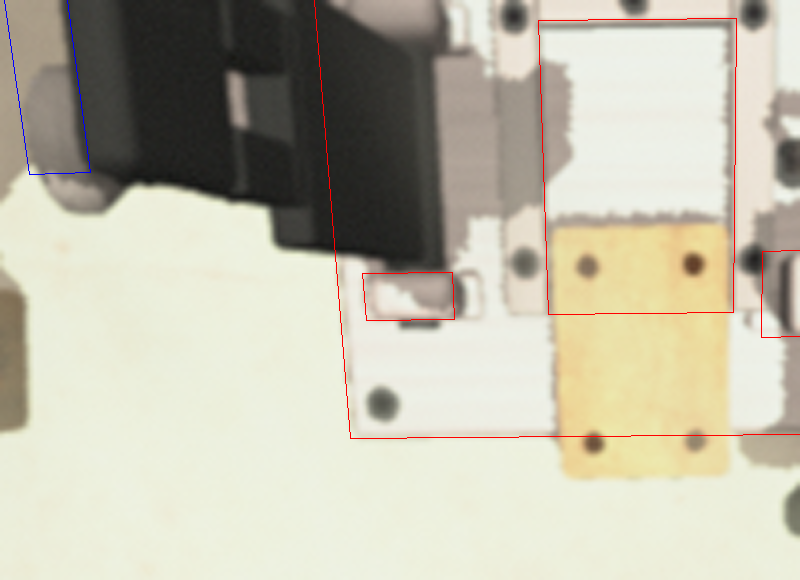

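Emit:
{"op": "drive_tool", "data": {
  "dp": [
    [-0.21,0.69,-1.5],
    [-0.21,0.69,-3.1],
    [-0.21,0.69,-4.7],
    [-0.21,0.69,-6.3],
    [-0.21,0.69,-7.7],
    [-0.21,0.69,-8.8],
    [-0.21,0.69,-9.1],
    [-0.05,0.9,-9.1],
    [0.11,1.11,-9.1],
    [0.28,1.33,-9.1]
  ],
  "roll": [0.1,0.1,0.1,0.1,0.1,0.1,0.1,0.1,0.1,0.1],
  "grip": [255,255,255,255,255,255,255,255,255,255]
}}

```text
time_s: 4.35
tcp_pos: [465.1, 116.6, 24.6]
orientation: [[-0.002, 0.798, -0.603], [0.004, -0.603, -0.798], [-1.0, -0.004, -0.002]]
wrist_force: [-0.8, -0.3, 0.9]
width: -0.1
```

```bash
cat >> h.py <<'E'
p=np.load("jig.npy")
def J(o):
    c,s=np.cos(p[2]),np.sin(p[2]);o=np.atleast_2d(o).astype(float);return np.c_[p[0]+c*o[:,0]-s*o[:,1],p[1]+s*o[:,0]+c*o[:,1],o[:,2]]
def inJ(w):
    c,s=np.cos(p[2]),np.sin(p[2]);w=np.atleast_2d(w).astype(float);d=w[:,:2]-p[:2];return np.c_[d@np.array([[c,-s],[s,c]]),w[:,2]]
def st():
    s=manip.state();print("t",round(s["time_s"],2),"tcp",s["tcp_pos"].round(1),"jig",inJ(s["tcp_pos"])[0].round(1),"F",s["wrist_force"].round(1),"w",round(s["width"],1));return s
E
python3 - <<'E'
from h import *
s=st();print("tips",manip.tips_ahead,s["qpos"].round(2))
E
```

```text
t 4.35 tcp [465.1 116.6  24.6] jig [ 9.3 79.3 24.6] F [-0.8 -0.3  0.9] w -0.1
tips 8.0 [ 0.01  0.66 -0.43  2.07  0.54  0.51 -1.47]
```

Emit:
{"op": "drive_tool", "data": {
  "dp": [
    [0.1,0.1,0.12],
    [0.23,0.23,0.12],
    [0.36,0.36,0.12],
    [0.49,0.49,0.12],
    [0.6,0.61,0.12],
    [0.7,0.71,0.12],
    [0.78,0.79,0.12],
    [0.81,0.82,0.12],
    [0.81,0.82,0.12],
    [0.81,0.82,0.12]
  ],
  "roll": [0,0,0,0,0,0,0,0,0,0],
  "grip": [255,255,255,255,255,255,255,255,255,255]
}}

```text
time_s: 5.35
tcp_pos: [488.1, 140.0, 27.8]
orientation: [[-0.005, 0.797, -0.603], [0.002, -0.603, -0.797], [-1.0, -0.005, 0.001]]
wrist_force: [-4.4, -3.8, 3.2]
width: -0.1
```

```bash
python3 - <<'E'
from h import *
s=st()
im=manip.read_camera("wrist");cv2.imwrite("pics/w2.png",cv2.resize(im,None,fx=1.2,fy=1.2))
for o in [(-26.5,-35,24),(26.5,-35,24),(25,35,27),(-25,35,27)]: print(o,(proj("wrist",J(o))[0]*1.2).round(0))
E
```

```text
t 5.35 tcp [488.1 140.   27.8] jig [ 5.3 46.7 27.8] F [-4.4 -3.8  3.2] w -0.1
(-26.5, -35, 24) [408.  88.]
(26.5, -35, 24) [244.  87.]
(25, 35, 27) [255. 287.]
(-25, 35, 27) [390. 288.]
```

View pics/w2.png

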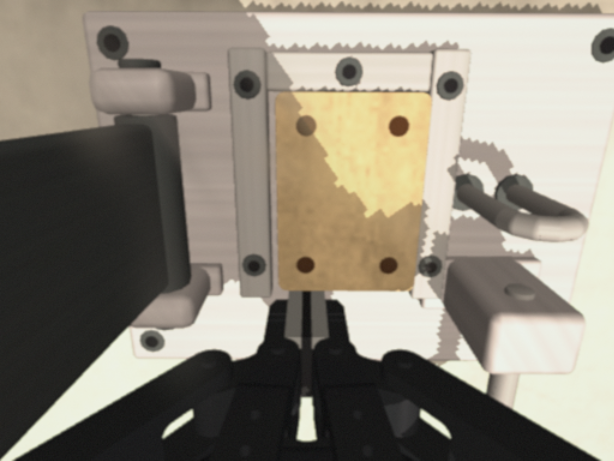

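The plate is home against the stop: its edge is at row 92, the stop edge at row 90. The picture shows my jig estimate about 8 mm off in x. The earlier fit used the camera pose read after the picture, while the arm was still settling. I refit from this still picture.

```bash
python3 - <<'E'
from h import *
import h
from scipy.optimize import least_squares
obj=np.array([(26.5,-35,24),(-26.5,-35,24),(26.5,40,24),(88,75,15),(88,-60,15),(25,35,27),(-25,35,27)])
uv=np.array([(268,90),(433,90),(270,297),(134,357),(85,14),(277,291),(418,291)])/1.2
def f(q):
    h.p=q;return (proj("wrist",J(obj))-uv).ravel()
r=least_squares(f,p,loss="soft_l1",x_scale=[10,10,.1]);print(r.x.round(3),r.fun.reshape(-1,2).round(1).tolist())
# check on w1 with the pose of that moment
T=np.load("w1.npy")[0];i=manip.camera_info("wrist");i["world_from_camera"]=T
o2=np.array([(-95,75,15),(88,75,15),(-26.5,-35,24),(26.5,-35,24)]);u2=np.array([(495,162),(266,162),(411,10),(337,10)])/1.5
W=np.vstack([back("x",u,o[2],i) for u,o in zip(u2,o2)])
h.p=r.x;print("w1 in jig",inJ(W).round(1).tolist());np.save("jig.npy",r.x);st()
a,b=np.cos(r.x[2]),np.sin(r.x[2]);print("c,s",a,b)
for n,o in dict(tabpre=(150,0,300),tab=(150,0,172),knobpre=(-54,125,52)).items(): print(n,J(o).round(1))
E
```

```text
[526.636 168.061   2.49 ] [[0.8, 0.4], [0.0, 0.9], [3.3, 0.6], [0.4, 2.1], [-3.5, -4.2], [0.0, -1.2], [-4.9, -0.5]]
w1 in jig [[-95.6, 76.8, 15.0], [89.7, 73.8, 15.0], [-27.0, -32.8, 24.0], [26.7, -33.6, 24.0]]
t 5.4 tcp [488.2 140.   27.7] jig [13.6 45.6 27.7] F [-5.2 -2.8  2.4] w 0.1
c,s -0.7953679441529007 0.6061269119697527
tabpre [[407.3 259.  300. ]]
tab [[407.3 259.  172. ]]
knobpre [[493.8  35.9  52. ]]
```

Emit:
{"op": "drive_tool", "data": {
  "dp": [
    [-0.2,-0.4,0.2],
    [-0.45,-0.89,0.5],
    [-0.67,-1.35,1.8],
    [-0.67,-1.35,3.3],
    [-0.67,-1.35,4.8],
    [-0.67,-1.35,6.3],
    [-0.67,-1.35,7.6],
    [-1.2,0,7.6],
    [-1.8,1.5,7.6],
    [-2.3,2.7,7.6]
  ],
  "roll": [0,0,0,0,0,0,0,0,0,0],
  "grip": [255,255,255,255,255,255,255,255,255,255]
}}

```text
time_s: 6.4
tcp_pos: [418.6, 222.5, 256.7]
orientation: [[-0.002, 0.797, -0.604], [0.003, -0.604, -0.797], [-1.0, -0.003, -0.001]]
wrist_force: [0.1, 0.2, 0.4]
width: 0.2
```

```bash
python3 - <<'E'
from h import *
s=st();t=s["tcp_pos"]
for n,o in dict(a=(155,0,253),b=(155,0,172)).items(): print(n,J(o).round(1),((J(o)-t)/30).round(2))
E
```

```text
t 6.4 tcp [418.6 222.5 256.7] jig [118.9  22.1 256.7] F [0.1 0.2 0.4] w 0.2
a [[403.4 262.  253. ]] [[-0.51  1.32 -0.12]]
b [[403.4 262.  172. ]] [[-0.51  1.32 -2.82]]
```

Emit:
{"op": "drive_tool", "data": {
  "dp": [
    [-0.3,0.8,0],
    [-0.51,1.32,0],
    [-0.51,1.32,-1.4],
    [-0.51,1.32,-2.6],
    [-0.51,1.32,-2.8],
    [-0.51,1.32,-2.8],
    [-0.51,1.32,-2.8],
    [-0.51,1.32,-2.8],
    [-0.51,1.32,-2.8],
    [-0.51,1.32,-2.8]
  ],
  "roll": [0,0,0,0,0,0,0,0,0,0],
  "grip": [255,255,255,255,255,255,255,255,255,255]
}}

```text
time_s: 7.4
tcp_pos: [403.8, 262.3, 173.5]
orientation: [[-0.0, 0.797, -0.604], [0.004, -0.604, -0.797], [-1.0, -0.003, -0.003]]
wrist_force: [0.3, 0.7, 0.3]
width: -0.2
```

```bash
cat > arc.py <<'E'
from h import *
def tcp(th,y=0,dx=0,dz=0):
    r=np.interp(th,[0,.6,1.2,2],[178,164,156,150])
    x=62-r*np.cos(th)+5*np.sin(th); z=35+r*np.sin(th)+5*np.cos(th)
    return J((x+14.5+dx,y,z+8+dz))[0]
E
python3 - <<'E'
from arc import *
s=st();t=s["tcp_pos"]
print("c1");[print(round(th,2),((tcp(th)-t)/30).round(2).tolist()) for th in np.linspace(1.85,0.95,10)]
im=manip.read_camera("scene");v=cv2.resize(im[100:260,190:320],None,fx=3.6,fy=3.6,interpolation=cv2.INTER_CUBIC);cv2.imwrite("pics/s3.png",v)
E
```

```text
t 7.4 tcp [403.8 262.3 173.5] jig [154.8  -0.5 173.5] F [0.3 0.7 0.3] w -0.2
c1
1.85 [0.83, -0.66, 0.45]
1.75 [1.22, -0.95, 0.6]
1.65 [1.61, -1.25, 0.71]
1.55 [2.02, -1.56, 0.76]
1.45 [2.43, -1.87, 0.77]
1.35 [2.84, -2.18, 0.72]
1.25 [3.24, -2.49, 0.62]
1.15 [3.64, -2.8, 0.48]
1.05 [4.04, -3.1, 0.3]
0.95 [4.42, -3.39, 0.07]
```

View pics/s3.png

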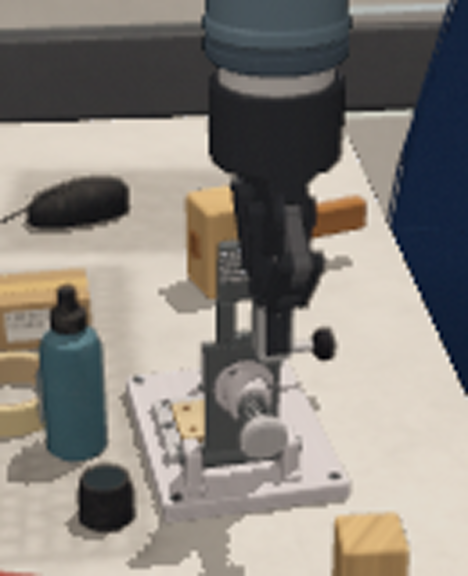

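Emit:
{"op": "drive_tool", "data": {
  "dp": [
    [0.8,-0.65,0.2],
    [1.2,-0.95,0.3],
    [1.6,-1.25,0.4],
    [2.0,-1.55,0.5],
    [2.4,-1.87,0.55],
    [2.8,-2.18,0.55],
    [3.2,-2.49,0.5],
    [3.6,-2.8,0.4],
    [4.0,-3.1,0.25],
    [4.4,-3.39,0.05]
  ],
  "roll": [0,0,0,0,0,0,0,0,0,0],
  "grip": [255,255,255,255,255,255,255,255,255,255]
}}

```text
time_s: 8.45
tcp_pos: [536.7, 159.7, 174.4]
orientation: [[-0.001, 0.797, -0.604], [0.003, -0.604, -0.797], [-1.0, -0.003, -0.002]]
wrist_force: [-2.4, 1.8, 0.2]
width: -0.3
```

```bash
python3 - <<'E'
from arc import *
s=st();t=s["tcp_pos"]
print("c1");[print(round(th,2),((tcp(th,-3)-t)/30).round(2).tolist()) for th in np.linspace(.85,-0.0,9)]
im=manip.read_camera("scene");v=cv2.resize(im[100:260,190:320],None,fx=3.6,fy=3.6,interpolation=cv2.INTER_CUBIC);cv2.imwrite("pics/s4.png",v)
E
```

```text
t 8.45 tcp [536.7 159.7 174.4] jig [-13.1   0.6 174.4] F [-2.4  1.8  0.2] w -0.3
c1
0.85 [0.41, -0.16, -0.25]
0.74 [0.77, -0.44, -0.6]
0.64 [1.1, -0.69, -1.0]
0.53 [1.42, -0.93, -1.44]
0.42 [1.7, -1.15, -1.92]
0.32 [1.95, -1.34, -2.44]
0.21 [2.15, -1.49, -3.0]
0.11 [2.31, -1.61, -3.59]
-0.0 [2.42, -1.69, -4.21]
```

View pics/s4.png

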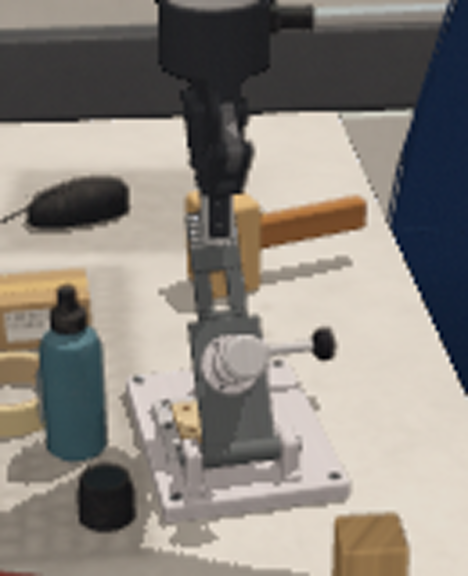

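The leaf is following the finger with about 3 N of contact; the tab is at (215,225).

Emit:
{"op": "drive_tool", "data": {
  "dp": [
    [0.41,-0.16,-0.25],
    [0.77,-0.44,-0.6],
    [1.1,-0.69,-1.0],
    [1.42,-0.93,-1.44],
    [1.7,-1.15,-1.92],
    [1.95,-1.34,-2.44],
    [2.15,-1.49,-3.0],
    [2.31,-1.61,-3.6],
    [2.42,-1.69,-4.2],
    [2.42,-1.69,-4.3]
  ],
  "roll": [0,0,0,0,0,0,0,0,0,0],
  "grip": [255,255,255,255,255,255,255,255,255,255]
}}

```text
time_s: 9.5
tcp_pos: [611.6, 106.5, 46.8]
orientation: [[-0.001, 0.795, -0.607], [-0.0, -0.607, -0.795], [-1.0, -0.001, 0.001]]
wrist_force: [-16.7, -6.4, 52.1]
width: -0.1
```

```bash
python3 - <<'E'
from arc import *
s=st();t=s["tcp_pos"]
E
```

```text
t 9.5 tcp [611.6 106.5  46.8] jig [-104.9   -2.5   46.8] F [-16.7  -6.4  52.1] w -0.1
```

Emit:
{"op": "drive_tool", "data": {
  "dp": [
    [0,0,1.0],
    [0,0,2.1],
    [-1.0,-0.6,2.2],
    [-2.0,-1.2,2.2],
    [-3.0,-1.8,2.2],
    [-3.95,-2.38,2.2],
    [-3.95,-2.38,1.2],
    [-3.95,-2.38,0.3],
    [-3.95,-2.38,0.04],
    [-3.95,-2.38,0.04]
  ],
  "roll": [0,0,0,0,0,0,0,0,0,0],
  "grip": [255,255,255,255,255,255,255,255,255,255]
}}

```text
time_s: 10.5
tcp_pos: [492.5, 35.0, 46.9]
orientation: [[-0.003, 0.795, -0.606], [-0.0, -0.606, -0.795], [-1.0, -0.002, 0.002]]
wrist_force: [0.1, 0.3, 0.6]
width: 0.2
```

```bash
python3 - <<'E'
from h import *
s=st();t=s["tcp_pos"]
i=manip.camera_info("wrist");im=manip.read_camera("wrist");cv2.imwrite("pics/w5.png",cv2.resize(im,None,fx=1.2,fy=1.2))
for y in (100,85,74,73): print(y,((J((-54,y,48.5))-t)/30).round(2).tolist())
E
```

```text
t 10.5 tcp [492.5  35.   46.9] jig [-53.5 126.5  46.9] F [0.1 0.3 0.6] w 0.2
100 [[0.55, 0.69, 0.05]]
85 [[0.85, 1.09, 0.05]]
74 [[1.08, 1.38, 0.05]]
73 [[1.1, 1.41, 0.05]]
```

View pics/w5.png

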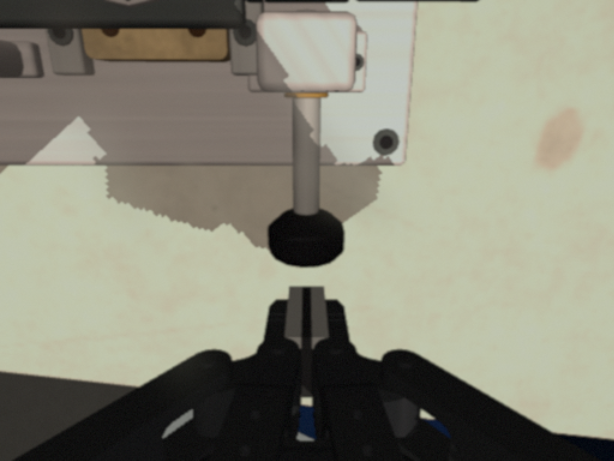

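The fingers (306,290) are lined up on the knob (306,240), and the leaf is down flat at the top. Pushing the pin.

Emit:
{"op": "drive_tool", "data": {
  "dp": [
    [0.2,0.25,0.05],
    [0.38,0.48,0.05],
    [0.55,0.69,0.05],
    [0.7,0.89,0.05],
    [0.85,1.09,0.05],
    [0.97,1.24,0.05],
    [1.06,1.35,0.05],
    [1.12,1.43,0.05],
    [1.12,1.43,0.05],
    [1.12,1.43,0.05]
  ],
  "roll": [0,0,0,0,0,0,0,0,0,0],
  "grip": [255,255,255,255,255,255,255,255,255,255]
}}

```text
time_s: 11.55
tcp_pos: [524.7, 75.5, 48.9]
orientation: [[-0.006, 0.794, -0.607], [-0.005, -0.607, -0.794], [-1.0, -0.002, 0.008]]
wrist_force: [-6.0, -7.0, 6.8]
width: -0.3
```

```bash
python3 - <<'E'
from h import *
s=st()
E
```

```text
t 11.55 tcp [524.7  75.5  48.9] jig [-54.6  74.8  48.9] F [-6.  -7.   6.8] w -0.3
```

Pin home: the knob face is at about y 64 and held by the stop with 9 N. Backing off and going over the large mallet.

Emit:
{"op": "drive_tool", "data": {
  "dp": [
    [-0.3,-0.4,0.1],
    [-0.3,-0.5,1.4],
    [0.1,-0.9,2.7],
    [0.8,-1.6,4.0],
    [1.6,-2.5,5.2],
    [2.6,-3.5,6.0],
    [3.6,-4.6,6.0],
    [4.5,-5.4,6.0],
    [4.9,-5.88,6.0],
    [4.9,-5.88,6.0]
  ],
  "roll": [0,0,0.2,0.5,0.8,1.1,1.4,1.57,1.57,1.57],
  "grip": [255,255,200,100,100,100,100,100,100,100]
}}

```text
time_s: 12.55
tcp_pos: [672.5, -104.4, 228.1]
orientation: [[-0.005, 0.906, -0.424], [-0.007, -0.424, -0.906], [-1.0, -0.001, 0.008]]
wrist_force: [0.1, -1.1, -0.1]
width: 51.9
```

```bash
python3 - <<'E'
from h import *
s=st();i=manip.camera_info("wrist");im=manip.read_camera("wrist")
T=i["world_from_camera"];np.save("w6.npy",T);cv2.imwrite("pics/w6.png",im)
j=manip.camera_info("wrist");print("drift",(np.array(j["world_from_camera"])[:3,3]-np.array(T)[:3,3]).round(1))
v=cv2.resize(im,None,fx=1.5,fy=1.5,interpolation=cv2.INTER_CUBIC)
for x in (0,62,147): cv2.drawMarker(v,tuple(int(k*1.5) for k in proj("wrist",[[698-.42*x,-44.5-.908*x,61]])[0]),(0,0,255),0,10)
cv2.imwrite("pics/w6v.png",v)
E
```

```text
t 12.55 tcp [ 672.5 -104.4  228.1] jig [-281.2  128.3  228.1] F [ 0.1 -1.1 -0.1] w 51.9
drift [-1.   2.4  0.2]
```

View pics/w6v.png

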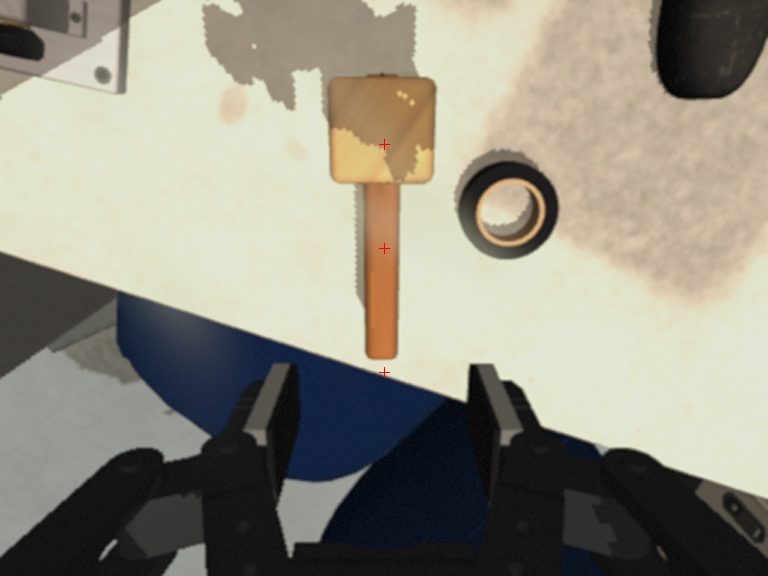

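The large mallet shows clearly: head (331–435, 77–183), handle (366–399, 184–358), already square to the jaws, with the black tape beside it at (508,210).

```bash
python3 - <<'E'
from h import *
i=manip.camera_info("wrist");i["world_from_camera"]=np.load("w6.npy")
B=lambda u,z:back("x",np.array(u)/1.5,z,i)
hd=B([(330,78),(436,76),(434,183),(331,184)],88);H=hd.mean(0);print("head",hd.round(0).tolist(),H.round(1))
e=B([(383.5,188),(382,357)],61);print("handle",e.round(1).tolist(),np.linalg.norm(e[1]-e[0]))
print("sizes",[np.linalg.norm(hd[k]-hd[k-1]).round(1) for k in range(4)])
d=(e[1]-e[0])[:2];d/=np.linalg.norm(d);print("yaw",np.degrees(np.arctan2(d[1],d[0])))
E0=e[1,:2]-147*d;print("head from end",E0)
G=(H[:2]+E0)/2+62*d;s=st();t=s["tcp_pos"];o=s["orientation"];print("jaw",np.degrees(np.arctan2(o[1,1],o[0,1])))
print("grip",G,((np.r_[G,35]-t)/30).round(2))
E
```

```text
head [[689.0, -5.0, 88.0], [737.0, -27.0, 88.0], [716.0, -75.0, 88.0], [665.0, -52.0, 88.0]] [701.8 -39.9  88. ]
handle [[688.3, -69.7, 61.0], [640.6, -169.4, 61.0]] 110.56615278480001
sizes [np.float64(52.7), np.float64(53.1), np.float64(53.0), np.float64(55.1)]
yaw -115.5725542041117
head from end [704.01873766 -36.78715086]
t 12.6 tcp [ 671.5 -101.9  228.3] jig [-278.9  126.9  228.3] F [-0.3  0.2 -0.4] w 51.9
jaw -24.957131618481462
grip [676.13441442 -94.2538431 ] [ 0.15  0.25 -6.44]
```

Emit:
{"op": "drive_tool", "data": {
  "dp": [
    [0.15,0.25,-1.4],
    [0.15,0.25,-2.9],
    [0.15,0.25,-4.3],
    [0.15,0.25,-5.6],
    [0.15,0.25,-6.3],
    [0.15,0.25,-6.45],
    [0.15,0.25,-6.45],
    [0.15,0.25,-6.45],
    [0.15,0.25,-6.45],
    [0.15,0.25,-6.45]
  ],
  "roll": [-0.08,-0.08,-0.08,-0.08,-0.08,-0.08,-0.08,-0.08,-0.08,-0.08],
  "grip": [100,100,100,100,100,100,100,255,255,255],
  "squeeze": 110
}}

```text
time_s: 13.6
tcp_pos: [677.4, -94.3, 37.1]
orientation: [[-0.003, 0.902, -0.432], [-0.006, -0.432, -0.902], [-1.0, 0.0, 0.006]]
wrist_force: [-1.4, 0.1, 5.8]
width: 20.4
```

```bash
python3 - <<'E'
from h import *
s=st();o=s["orientation"];print("jaw",np.degrees(np.arctan2(o[1,1],o[0,1])))
E
```

```text
t 13.6 tcp [677.4 -94.3  37.1] jig [-278.9  117.3   37.1] F [-1.4  0.1  5.8] w 20.4
jaw -25.616097681331492
```

Emit:
{"op": "drive_tool", "data": {
  "dp": [
    [0,0,0.8],
    [0,0,2.2],
    [-0.5,0.6,3.6],
    [-1.4,1.64,4.8],
    [-2.4,2.8,5.0],
    [-3.4,3.98,5.0],
    [-4.4,5.15,5.0],
    [-5.3,6.2,5.0],
    [-5.88,6.88,5.0],
    [-5.88,6.88,5.0]
  ],
  "roll": [0,0,0,0,0,0,0,0,0,0],
  "grip": [255,255,255,255,255,255,255,255,255,255],
  "squeeze": 120
}}

```text
time_s: 14.6
tcp_pos: [498.1, 115.9, 188.0]
orientation: [[-0.003, 0.905, -0.426], [-0.005, -0.426, -0.905], [-1.0, -0.0, 0.006]]
wrist_force: [1.4, -1.1, -2.9]
width: 20.5
```

```bash
python3 - <<'E'
from h import *
s=st();im=manip.read_camera("scene");a=cv2.resize(im[100:250,190:320],None,fx=3,fy=3,interpolation=cv2.INTER_CUBIC)
im=manip.read_camera("top");b=cv2.resize(im[140:240,210:320],None,fx=3.9,fy=4.5,interpolation=cv2.INTER_CUBIC)
b=cv2.resize(b,(400,450));cv2.imwrite("pics/s7.png",np.hstack([a,b]));print(a.shape,b.shape)
print("expected punch top in scene crop",(proj("scene",J((0,0,102)))[0]-[190,100])*3,"top",(proj("top",J((0,0,102)))[0]-[210,140])*[400/110,4.5])
st()
E
```

```text
t 14.6 tcp [498.1 115.9 188. ] jig [ -8.9  58.8 188. ] F [ 1.4 -1.1 -2.9] w 20.5
(450, 390, 3) (450, 400, 3)
expected punch top in scene crop [183.11049894 270.76492763] top [188.46451563 208.16330409]
t 14.7 tcp [501.  112.1 187.7] jig [-13.5  60.  187.7] F [-0.6 -0.3 -3.1] w 20.4
```

View pics/s7.png

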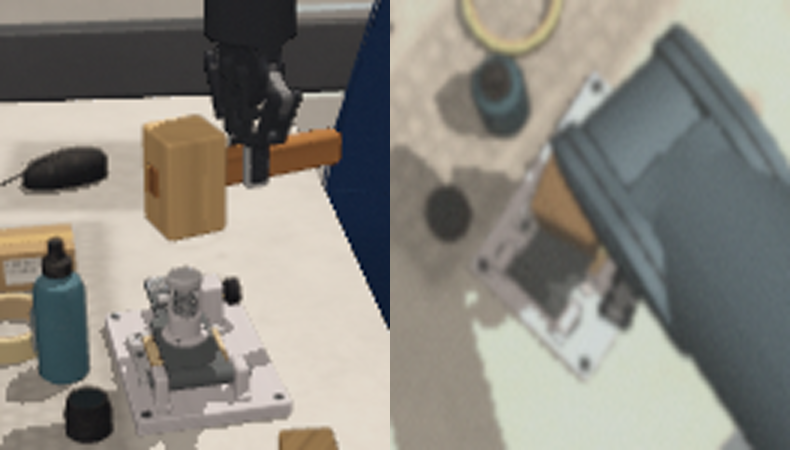

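The mallet is level above the punch (top at (183,273) as predicted), with the leaf shut and the pin in. Blow.

Emit:
{"op": "drive_tool", "data": {
  "dp": [
    [0,0,-0.7],
    [0,0,-1.6],
    [0,0,-2.48],
    [0,0,-2.48],
    [0,0,-1.8],
    [0,0,-0.9],
    [0,0,0],
    [0,0,0],
    [0,0,0],
    [0,0,0]
  ],
  "roll": [0,0,0,0,0,0,0,0,0,0],
  "grip": [255,255,255,255,255,255,255,255,255,255]
}}

```text
time_s: 15.7
tcp_pos: [500.5, 111.3, 187.0]
orientation: [[-0.003, 0.902, -0.432], [-0.007, -0.432, -0.902], [-1.0, 0.0, 0.008]]
wrist_force: [-0.7, -0.3, -2.6]
width: 20.7
```

```bash
python3 - <<'E'
from h import *
s=st();im=manip.read_camera("scene");a=cv2.resize(im[100:250,190:320],None,fx=4,fy=4,interpolation=cv2.INTER_CUBIC)
cv2.imwrite("pics/s8.png",a)
E
```

```text
t 15.7 tcp [500.5 111.3 187. ] jig [-13.6  61.  187. ] F [-0.7 -0.3 -2.6] w 20.7
```

View pics/s8.png

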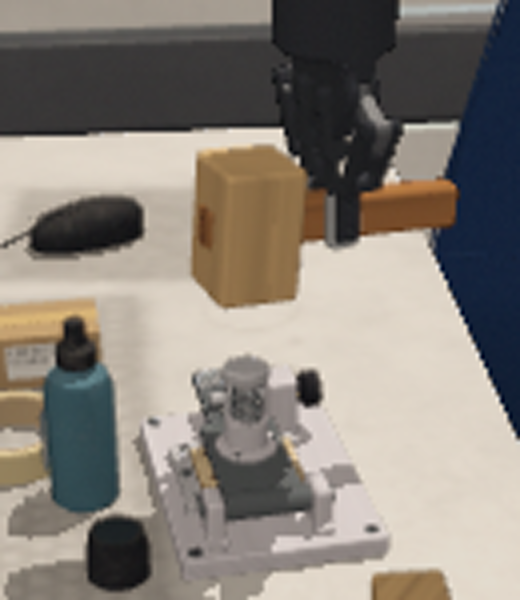

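The mallet is lifted clear, the punch is up again and the leaf is shut. The handle looks tilted about 2° from the blow, so I check that numerically. That was my 12th picture.

```bash
python3 - <<'E'
from h import *
a=cv2.resize(cv2.imread("pics/s7.png")[:,:390],(520,600));b=cv2.imread("pics/s8.png")
for n,im in(("before",a),("after",b)):
    hsv=cv2.cvtColor(im,cv2.COLOR_BGR2HSV)
    m=(hsv[...,0]<16)&(hsv[...,1]>140)&(hsv[...,2]>90);m[:, :310]=0;m[260:]=0;m[:150]=0
    # top and bottom edge of handle per column
    X=[x for x in range(375,445) if m[:,x].sum()>10]
    t=[np.flatnonzero(m[:,x])[0] for x in X];bt=[np.flatnonzero(m[:,x])[-1] for x in X]
    print(n,np.polyfit(X,t,1).round(3),np.polyfit(X,bt,1).round(3),len(X))
# predicted slope of handle axis in the scene picture for tilt angles (head up +)
s=st();t=s["tcp_pos"];d=np.array([-.432,-.902,0])
for k in(0,.02,.04,.06,.08):
    g=t+[0,0,9];u=proj("scene",[g+20*(d*np.cos(k)+[0,0,-np.sin(k)]),g+80*(d*np.cos(k)+[0,0,-np.sin(k)])]);e=u[1]-u[0];print(k,(e[1]/e[0]).round(3))
E
```

```text
before [-2.32000e-01  2.74005e+02] [-1.98000e-01  3.03876e+02] 70
after [-1.20000e-01  2.33028e+02] [-9.20000e-02  2.65215e+02] 70
t 15.75 tcp [500.3 111.5 186.8] jig [-13.4  60.9 186.8] F [ 0.1 -0.4 -2.4] w 20.3
0 -0.19
0.02 -0.169
0.04 -0.149
0.06 -0.128
0.08 -0.107
```

The mallet pivoted about 0.10 rad head-up in the grip. The spring alone could not do that, so the plate did stop the blow. Taking the mallet back to its old spot.

Emit:
{"op": "drive_tool", "data": {
  "dp": [
    [0.4,-0.5,0.2],
    [1.4,-1.6,0.2],
    [2.4,-2.8,0.2],
    [3.4,-3.95,0.2],
    [4.4,-5.1,0],
    [5.2,-6.1,-0.8],
    [5.8,-6.75,-2.0],
    [5.9,-6.86,-3.3],
    [5.9,-6.86,-4.3],
    [5.9,-6.86,-4.6]
  ],
  "roll": [0,0,0,0,0,0,0,0,0,0],
  "grip": [255,255,255,255,255,255,255,255,255,255]
}}

```text
time_s: 16.75
tcp_pos: [673.6, -94.5, 43.2]
orientation: [[-0.012, 0.902, -0.431], [-0.006, -0.431, -0.902], [-1.0, -0.008, 0.011]]
wrist_force: [-1.2, -0.2, -3.1]
width: 20.1
```

```bash
python3 - <<'E'
from h import *
s=st()
E
```

```text
t 16.75 tcp [673.6 -94.5  43.2] jig [-276.   119.7   43.2] F [-1.2 -0.2 -3.1] w 20.1
```

Emit:
{"op": "drive_tool", "data": {
  "dp": [
    [0.1,0,0],
    [0.1,0,-0.05],
    [0.1,0,-0.12],
    [0.1,0,-0.19],
    [0.1,0,-0.25],
    [0.1,0,-0.25],
    [0.1,0,-0.25],
    [0.1,0,-0.25],
    [0.1,0,-0.25],
    [0.1,0,-0.25]
  ],
  "roll": [0,0,0,0,0,0,0,0,0,0],
  "grip": [255,255,255,255,255,255,255,255,255,255],
  "squeeze": 40
}}

```text
time_s: 17.75
tcp_pos: [676.6, -94.5, 35.7]
orientation: [[-0.012, 0.902, -0.431], [-0.006, -0.431, -0.902], [-1.0, -0.008, 0.011]]
wrist_force: [-0.4, 0.2, -3.2]
width: 20.3
```

```bash
python3 - <<'E'
from h import *
s=st()
E
```

```text
t 17.75 tcp [676.6 -94.5  35.7] jig [-278.4  117.9   35.7] F [-0.4  0.2 -3.2] w 20.3
```

Emit:
{"op": "drive_tool", "data": {
  "dp": [
    [0,0,-0.03],
    [0,0,-0.06],
    [0,0,-0.08],
    [0,0,-0.08],
    [0,0,-0.08],
    [0,0,-0.08],
    [0,0,-0.08],
    [0,0,-0.08],
    [0,0,-0.08],
    [0,0,-0.08]
  ],
  "roll": [0,0,0,0,0,0,0,0,0,0],
  "grip": [255,255,255,255,180,170,160,150,130,100],
  "squeeze": 20
}}

```text
time_s: 18.75
tcp_pos: [676.6, -94.4, 33.3]
orientation: [[-0.012, 0.902, -0.431], [-0.006, -0.431, -0.902], [-1.0, -0.008, 0.011]]
wrist_force: [-0.9, 0.9, -0.3]
width: 51.9
```

Emit:
{"op": "drive_tool", "data": {
  "dp": [
    [0,0,0],
    [0,0,0],
    [0,0,0.5],
    [0,0,1.5],
    [0,0,2.8],
    [0,0,4.2],
    [0,0,5.6],
    [-0.3,0.1,6.7],
    [-0.3,0.1,6.7],
    [-0.3,0.1,6.7]
  ],
  "roll": [0,0,0,0,0,0,0,0,0,0],
  "grip": [100,100,100,100,100,100,100,100,100,100]
}}

```text
time_s: 19.75
tcp_pos: [667.9, -91.4, 236.0]
orientation: [[-0.01, 0.902, -0.431], [-0.007, -0.431, -0.902], [-1.0, -0.006, 0.011]]
wrist_force: [-0.1, -0.6, 0.3]
width: 52.0
```

```bash
python3 - <<'E'
from h import *
s=st()
im0=cv2.imread("pics/top0.png");im=manip.read_camera("top");cv2.imwrite("pics/top9.png",im)
for q in("mallet","lens_cleaner","masking_tape","power_bank","parts_carton","black_tape","loupe"):
    for d in manip.trace("top",q)[:2]: print(q,round(d["conf"],2),np.round(d["extent"]).tolist())
for k in range(2):
    i=manip.camera_info("wrist");im=manip.read_camera("wrist")
cv2.imwrite("pics/w9.png",im);np.save("w9.npy",i["world_from_camera"])
hsv=cv2.cvtColor(im,cv2.COLOR_BGR2HSV);m=((hsv[...,0]<22)&(hsv[...,1]>100)&(hsv[...,2]>80)).astype(np.uint8);
n,l,stt,_=cv2.connectedComponentsWithStats(m);k=[a for a in range(1,n) if stt[a,4]>800]
for a in k: print("wood blob",stt[a].tolist())
# predicted upright mallet outline: top face & handle
d=np.array([-.4317,-.902,0]);e=np.array([-d[1],d[0],0])
print(proj("wrist",[[702.9,-38.3,88]+a*27*d+b*28*e for a,b in((-1,-1),(-1,1),(1,1),(1,-1))]).round(0).tolist(),proj("wrist",[[702.9,-38.3,61]+147*d]).round(0))
E
```

```text
t 19.75 tcp [667.9 -91.4 236. ] jig [-269.6  120.7  236. ] F [-0.1 -0.6  0.3] w 52.0
mallet 0.65 [316.0, 120.0, 374.0, 159.0]
mallet 0.56 [207.0, 241.0, 242.0, 274.0]
lens_cleaner 0.54 [233.0, 152.0, 246.0, 170.0]
masking_tape 0.81 [230.0, 123.0, 258.0, 151.0]
power_bank 0.88 [171.0, 210.0, 200.0, 234.0]
power_bank 0.47 [231.0, 153.0, 246.0, 171.0]
parts_carton 0.63 [258.0, 102.0, 292.0, 131.0]
black_tape 0.71 [346.0, 110.0, 351.0, 129.0]
black_tape 0.48 [221.0, 182.0, 232.0, 190.0]
loupe 0.65 [230.0, 126.0, 256.0, 153.0]
wood blob [236, 58, 69, 185, 6143]
[[233.0, 61.0], [306.0, 61.0], [302.0, 131.0], [234.0, 131.0]] [[266. 245.]]
```

```bash
python3 - <<'E'
from h import *
for q in("pin_knob","punch","leaf","plate"):
    for d in manip.trace("top",q)[:2]: print(q,round(d["conf"],2),np.round(d["extent"]).tolist())
print("knob exp top",proj("top",J([(-54,64,47),(-54,104,47)])).round(0).tolist(),"punch exp",proj("top",J((0,0,102))).round(0))
print(manip.close_job());st()
E
```

```text
pin_knob 0.37 [277.0, 174.0, 292.0, 191.0]
leaf 0.68 [243.0, 161.0, 288.0, 209.0]
plate 0.8 [174.0, 260.0, 196.0, 288.0]
plate 0.43 [170.0, 210.0, 203.0, 234.0]
knob exp top [[289.0, 187.0], [299.0, 195.0]] punch exp [[262. 186.]]
the job is handed in; nothing more can be done
None
the job is handed in; nothing more can be done
```

I did every step of the task and handed the job in at about 20 s of the 64 s allowed. There was no direct reading of the blow's speed or of the force on the plate, so both are inferred.

**What I did:** I pushed the plate home against the stop, swung the leaf down flat over the staple and pushed the locking pin home. I then took the larger mallet, struck the punch once from about 50 mm above it, and stood the mallet back on its old spot.

**Checks that agreed:**
- **Plate:** a close wrist picture showed it against the stop before the leaf came down.
- **Leaf:** it was pressed flat with 52 N at tab height. The scene picture after the blow shows it shut and the punch up.
- **Pin:** pushed until it stopped with about 9 N, which works out to 39–40 mm of travel. The last top picture has the knob where a home pin should be.
- **Mallet:** in the wrist picture its outline matches an upright mallet within 2–3 px, about 270 mm from the punch axis.
- **Bystanders:** bottle, masking tape, power bank and carton are within about 4 px of their first top-view detections.

**Checks that disagreed or fell short:**
- **Blow:** the mallet pivoted about 0.1 rad in the grip, more than the spring alone could cause, so I take it that the point hit the plate. The speed, well above 0.1 m/s, is what was commanded.
- **Jig position:** my first wrist-camera fit was about 8 mm off because I read the camera pose after the picture. I corrected it before moving the leaf.
- **Final traces:** the last one reported neither the punch nor the plate under the leaf. The loupe and the black tape were not cleanly traced either, though I went near neither at bench height.

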